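# Weigh the wash case on the spring scale before packing

## Task

Weigh the metal wash case: hang it by its bail on the spring scale's hook, easing its weight on so that the hook neither drops nor jumps when you let go, and leave it hanging free until quite still for two seconds. Then lift it off just as slowly, stand it gently upright in the wooden tray and let go. Do not overload the hook or tip the case; leave the pot, books and dish where they are.

Things in the scene. Friction and masses are not known exactly. Their poses are not given: they have to be found in the camera images.
- case: Wash case: closed aluminium canister, 71 mm diameter, 70 mm high, mass 0.16 to 0.7 kg (not known beforehand). Origin: centre of its underside, z up. On its lid stands a rigid steel bail (upside-down U) in the case's y-z plane, legs at y = +-28 mm (inner faces +-26), and on the bail a wooden grip block. Same when turned half a turn about z.
- case_grip (a point): Point in the grip block, 151 mm above the case's underside, 28 mm above the strap's top: a good TCP position. Block: 24 mm in x, 16 mm in y, 44 mm tall, from 123 to 167 mm above the underside. Pinch it across the 16 mm (fingers closing along the case's y), fingertips above the strap. Axes as the case.
- bail_under (a point): Middle of the underside of the bail's flat top strap, 118 mm above the case's underside; this face rests on the hook's seat. The strap runs along y, 10 mm wide in x, 5 mm thick, 60 mm long. The window under it, down to the lid, is 48 mm high and 52 mm wide, open along x. Axes as the case.
- scale: Stand of the spring scale, fixed; place and yaw vary. Origin: on the table under the column's axis. White base plate 14 mm thick, 130 mm in y, x from -85 to +65 mm; steel column 22 mm diameter (cap 30 mm), 316 mm high. The hook arm points along the stand's -x, roughly to the robot. A small ticked face plate stands at the column's +y side.
- hook_seat (a point): Centre of the hook's flat seat, upper face, 100 mm in -x from the column axis; 240 mm above the table when empty, goes down with the hook. Axes as the stand. Hook arm: level bar, 14 mm wide (y), 8 mm thick. Seat 18 mm long in x between two lips 14 mm high, 5 mm thick. Pass the bail's window over the tip from -x, strap along the stand's y, then down between the lips.
- hook (a joint): How far the hook is pulled down (m): 0 empty, end stop 0.09. It slides vertically on a soft, lightly damped spring: moves from 0.2 N, then 100 N/m, so the case alone holds it at 0.013 to 0.067. Let go while the hand still carries weight or pushes down, and it drops or jumps. Never move it faster than 0.07 m/s, up or down, nor beyond 0.08.
- tray: Shallow dark wooden tray, fixed to the table, 150 x 150 mm outside, walls 6 mm thick and 18 mm high, inner floor (cork mat) 5 mm above the table. Origin: centre of its underside.
- pot: White ceramic pot with two ear handles, 90 mm in diameter, 124 mm over the ears, 127 mm high; bystander. Origin: centre of its underside.
- books: Two flat books lying in a stack, 134 x 194 mm, 43 mm high; bystander. Origin: centre of its underside.
- dish: Small round wooden dish, 80 mm in diameter, 14 mm high; bystander. Origin: centre of its underside.
Things that resemble listed ones, but are neither listed nor needed, are in the scene too. Several things have the shape of the case; the one meant has the colours described above. There is more than one size of the tray; the one meant has the size given above.

How it is judged:
By the outcome, as a careful person would: the job done as asked, in the order asked, and still so for the second after the job is handed in, with the robot touching nothing.
It also fails if it takes over 72 s, if anything falls off the work surface, if the arm or the gripper's body presses on something with over 40 N, if the wrist force passes 120 N, or if a joint passes its speed limit or range.

## Robot

A 6-joint arm with a two-finger parallel gripper is mounted at the origin on the work surface. World frame = base frame: x ahead of the robot, y to its left, z up, the work surface at z = 0. Lengths are in mm, angles in rad, forces in N, time in s.
With the tool pointing down it reaches from about 325 to 850 mm from the base axis. Payload 15.5 kg.
Tool frame: the origin (TCP) lies between the finger pads, 19 mm behind the fingertips; this is the grasp point; z points along the fingers, y is the line along which they close (so a half turn about z gives the same grasp; the last joint's range is limited). The gripper opens to 91 mm and grips with 3 to 60 N. Pads are 32 mm wide; open, the fingers measure 118 mm over their backs; the gripper's body (76 mm by 178 mm) begins 60 mm behind the grasp point.
Start: joints at [-1.421, 0.494, 1.345, -0, 1.302, -0.096], TCP at [152.084, -606.215, 232.715] pointing down, gripper open.
Joint ranges: [-2.91, 2.91], [-0.82, 2.16], [0.22, 2.67], [-1.22, 4.37], [0.12, 2.79], [-3.08, 3.08]. Speed limits (rad/s): [1.89, 1.89, 2.57, 3.01, 3.01, 3.01].

## Interface

Orientations are given as a unit quaternion [w, x, y, z].
In Python, from station import ctrl, read_camera, get_calibration gives the robot as it stands.
- The arm moves only by the tool play_rows, never from a script. Its argument "targets" is a list of rows, each a list of 3 entries, a list of its own where there are three numbers: the shift along the tool's x, y, z in mm, then the turn, a rotation vector about the tool's x, y, z in degrees, then the opening, from 0 (shut) to 1 (fully open). A call has exactly 5 rows; each row shifts and turns the commanded pose from where the row before left it, along the tool's axes as they then stand; what a row does not reach is not made up. A row lasts 1/12 s, in which the tool goes at most 41.7 mm and 7.16 degrees, less where a joint would pass 70% of its speed; a pose out of reach is approached as far as the arm can. A call with a gripper value outside its range is refused whole. The fingers move at their own pace and stop on an object; the grip force is fixed at half the most. Time passes only in rows, so rows that do not move let the fingers close, or fill a call up. It gives the time, the measured TCP pose, the force, the opening and the grip force at its end, in the units of the state.
- ctrl.state(): the state, without advancing time (a new reading comes with each control period).
- read_camera(name): name is "side" or "top"; returns the picture (384x512x3 uint8, red, green, blue); there is no depth.
- get_calibration(name): a dict with "K" (3x3 intrinsics, pixels), "pose" (4x4, takes a point from camera to world coordinates). Camera axes: x right, y down, z forward; pixel columns grow to the right and rows downward; lengths in mm; the calibration is good to about 2 mm. A picture is of the moment at which its call begins. get_calibration takes no time and is no camera call.
- ctrl.sign_off(): hands the job in; it is judged then, once.
The state is a dict: "clock": time; "joint_pos": joint angles; "joint_velocities": joint speeds; "tau": joint torques, N m; "tcp_pos": TCP position; "ee_rot": TCP orientation; "wrist_force": force on the tool from outside, world axes, zero at the start; "wrist_torque": the same for the moment, N m; "opening": finger opening in mm; "finger_force": force on a finger pad.
Only numpy, scipy, OpenCV 4.12 (cv2) and the standard library are available. Lean on these libraries where they do the work, as an engineer would, in place of code of your own. Each camera call takes 0.05 s, during which the arm holds its last target. There are 200 camera calls.

## Working session

There is one attempt and no reset: what is moved stays moved. The work goes in short steps, Python scripts to look and compute and a tool call to move; the robot and the scene stay as the last step left them, time stands still between calls to the robot, and variables do not carry over. Pictures are saved under pics/ and viewed, at most 10 in all, crops included, and the job is handed in when it is done.

Besides the shell and the picture viewer there is one more tool, called after "Emit:" as name([rows], argument=value, ...), one row to a line, values as JSON. play_rows: Moves the arm, as the interface text tells. Its arguments: {"type":"object","properties":{"targets":{"type":"array"}},"required":["targets"]}

```bash
mkdir -p pics
python3 - <<'E'
from station import ctrl, read_camera, get_calibration
import cv2
for n in ("side","top"):
    im=read_camera(n); cv2.imwrite(f"pics/{n}0.png",cv2.resize(im[:,:,::-1],(800,600),interpolation=cv2.INTER_CUBIC))
    c=get_calibration(n); print(n,c["K"],c["pose"])
print(ctrl.state())
E
```

```text
side [[460.89597235   0.         256.24632741]
 [  0.         460.89597235 185.88770171]
 [  0.           0.           1.        ]] [[-9.64806750e-01 -1.63431251e-01  2.06005245e-01  2.55106315e+02]
 [-2.62127943e-01  5.35466261e-01 -8.02847947e-01  1.24085498e+03]
 [ 2.09015862e-02 -8.28592849e-01 -5.59461360e-01  9.94754822e+02]
 [ 0.00000000e+00  0.00000000e+00  0.00000000e+00  1.00000000e+00]]
top [[370.48932765   0.         256.18429184]
 [  0.         370.48932765 196.64268262]
 [  0.           0.           1.        ]] [[ 1.93975745e-02 -9.82772928e-01  1.83796370e-01  3.85395806e+02]
 [-9.99509861e-01 -2.35791452e-02 -2.05927820e-02  5.20108208e+01]
 [ 2.45717900e-02 -1.83306834e-01 -9.82748611e-01  1.16481213e+03]
 [ 0.00000000e+00  0.00000000e+00  0.00000000e+00  1.00000000e+00]]
{'clock': 0.1, 'joint_pos': array([-1.42047650e+00,  4.94148766e-01,  1.34602358e+00, -1.62274681e-06,
        1.30247818e+00, -9.55207422e-02]), 'joint_velocities': array([ 0.00102687, -0.00157532, -0.00079933,  0.00143913, -0.00098871,
       -0.00081422]), 'tau': array([ 4.53487291e-04, -8.80246210e+01, -3.82542479e+01,  7.06303306e-02,
        4.82687680e-02, -2.65047726e-05]), 'tcp_pos': array([ 152.05352339, -605.9214285 ,  232.19607952]), 'ee_rot': array([-5.28719485e-04,  9.92454644e-01,  1.22611171e-01, -1.52728180e-05]), 'wrist_force': array([-0.26931331, -0.02310611, -0.59397351]), 'wrist_torque': array([-0.02592402,  0.00652405, -0.03737479]), 'finger_force': 0.0, 'opening': 91.44917299746712}
```

View pics/side0.png

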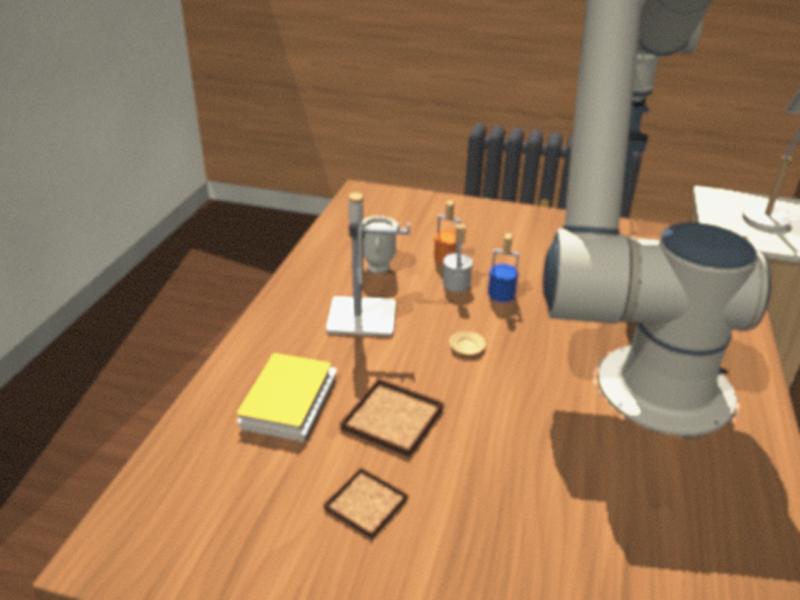

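View pics/top0.png

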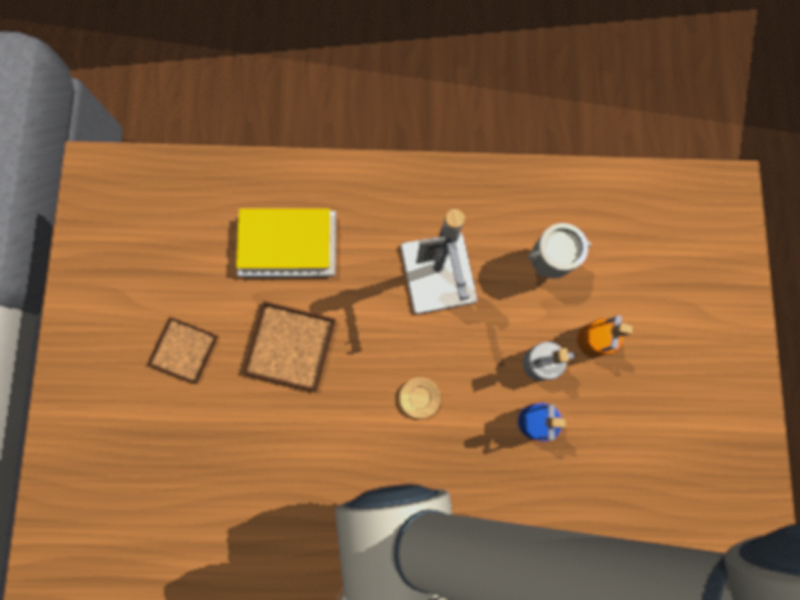

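The side view shows the silver case at about (458,272), between the orange and blue lookalikes, with the scale column at (357,260). The top view shows the case at (547,360), the hook at (463,295) and the larger tray at (289,347). I'll enlarge these areas next.

Run:
```python
from station import read_camera
import cv2
for n,x,y in (("side",205,115),("top",250,130)):
    im=read_camera(n)[:,:,::-1]; cv2.imwrite(f"pics/{n}_raw.png",im)
    c=cv2.resize(im[y:y+105,x:x+140],(784,588),interpolation=cv2.INTER_CUBIC) # 5.6x
    for k in range(0,140,10): cv2.putText(c,str(x+k),(int(k*5.6),8),0,.3,(255,255,255)); cv2.line(c,(int(k*5.6),10),(int(k*5.6),16),(255,255,255))
    for k in range(10,105,10): cv2.putText(c,str(y+k),(0,int(k*5.6)),0,.3,(255,255,255))
    cv2.imwrite(f"pics/{n}1.png",c)
```

```text
(no output)
```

View pics/side1.png

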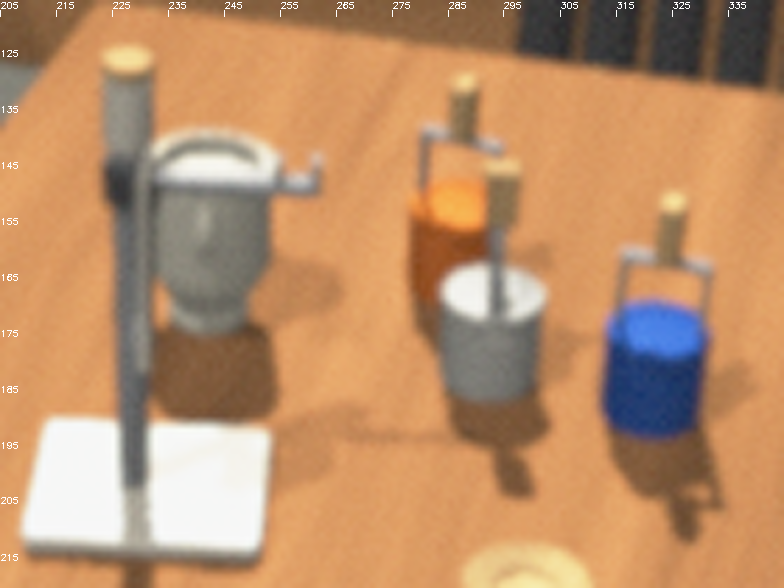

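View pics/top1.png

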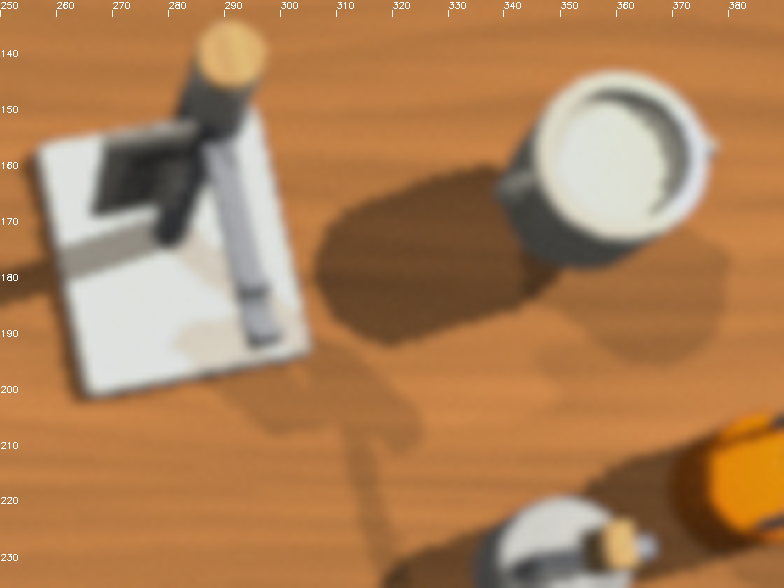

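```bash
cat > h.py <<'E'
import numpy as np, cv2
from station import get_calibration
from scipy.optimize import least_squares
C={n:get_calibration(n) for n in("side","top")}
def proj(n,P):
    T=np.linalg.inv(C[n]["pose"]); P=np.atleast_2d(P); q=(P@T[:3,:3].T+T[:3,3])@C[n]["K"].T
    return q[:,:2]/q[:,2:]
def place(p,P):
    c,s=np.cos(p[2]),np.sin(p[2]); P=np.array(P,float)
    return P@np.array([[c,s,0],[-s,c,0],[0,0,1]])+[p[0],p[1],0]
def fit(obs,p0):
    # obs: (cam, px, local point)
    f=lambda p:np.concatenate([(proj(n,place(p,[P]))[0]-u) for n,u,P in obs])
    r=least_squares(f,p0,loss='soft_l1'); print(np.round(r.x,3),"res",np.round(r.fun,1)); return r.x
E
cat > m.py <<'E'
from h import *
def s(u,v): return np.array([205+(u+.5)/5.6-.5,115+(v+.5)/5.6-.5])
def t(u,v): return np.array([250+(u+.5)/5.6-.5,130+(v+.5)/5.6-.5])
def g(u,v): return np.array([(u+.5)/1.5625-.5,(v+.5)/1.5625-.5])
S=fit([("top",t(38,148),[65,65,14]),("top",t(310,352),[-85,-65,14]),("top",t(88,397),[-85,65,14]),
 ("side",s(45,417),[65,-65,14]),("side",s(270,428),[-85,-65,14]),("side",s(258,553),[-85,65,14]),("side",s(25,543),[65,65,14]),
 ("top",t(233,52),[0,0,316]),("side",s(128,60),[0,0,316]),("top",t(265,340),[-114,0,254]),("side",s(317,155),[-114,0,254])],[600,0,0])
print("seat",place(S,[[-100,0,240]]))
T=fit([("top",g(264,303),[75,75,18]),("top",g(334,319),[75,-75,18]),("top",g(315,391),[-75,-75,18]),("top",g(243,375),[-75,75,18]),
 ("side",g(381,382),[75,-75,18]),("side",g(442,408),[-75,-75,18]),("side",g(408,453),[-75,75,18]),("side",g(342,422),[75,75,18])],[450,200,0])
K=fit([("top",t(622,532),[0,0,167]),("side",s(503,165),[0,0,167]),("side",s(493,293),[0,0,70])],[450,-250,0])
d=K[:2]-C["side"]["pose"][:2,3]; print("viewdir",np.degrees(np.arctan2(d[1],d[0]))-90)
im=cv2.imread("pics/top_raw.png"); ys,xs=195,310
c=cv2.resize(im[ys:ys+75,xs:xs+100],(800,600),interpolation=cv2.INTER_CUBIC)
def up(P): return ((proj("top",P)-[xs,ys]+.5)*8-.5).astype(int)
yaw=np.arctan2(d[1],d[0])-np.pi/2
for dy,col in((0,(0,255,0)),(.25,(0,0,255)),(-.25,(255,0,0))):
    P=up(place([*K[:2],yaw+dy],[[0,30,123],[0,-30,123]])); cv2.line(c,*map(tuple,P.tolist()),col,1)
cv2.imwrite("pics/top2.png",c)
E
python3 m.py
```

```text
[ 6.8696e+02 -4.5919e+01  2.1900e-01] res [-0.5 -0.7  0.3 -0.1 -0.1 -0.3  0.4  0.6  0.2  0.3  0.5 -0.9 -0.6 -1.
 -0.6  0.2  0.1  0.1  0.6 -0.5  0.8  1.3]
seat [[589.35114749 -67.65727758 240.        ]]
[ 5.16266e+02  2.49299e+02 -2.28000e-01] res [-0.9 -1.2  0.5  0.3 -0.4  1.2 -1.6 -0.8 -0.8 -2.9  2.4 -3.7  1.6 -0.9
 -0.8  0.4]
[ 498.755 -254.783    0.   ] res [ 0.1  1.  -0.6  0.2 -0.5 -0.4]
viewdir -170.74745620356498
```

View pics/top2.png

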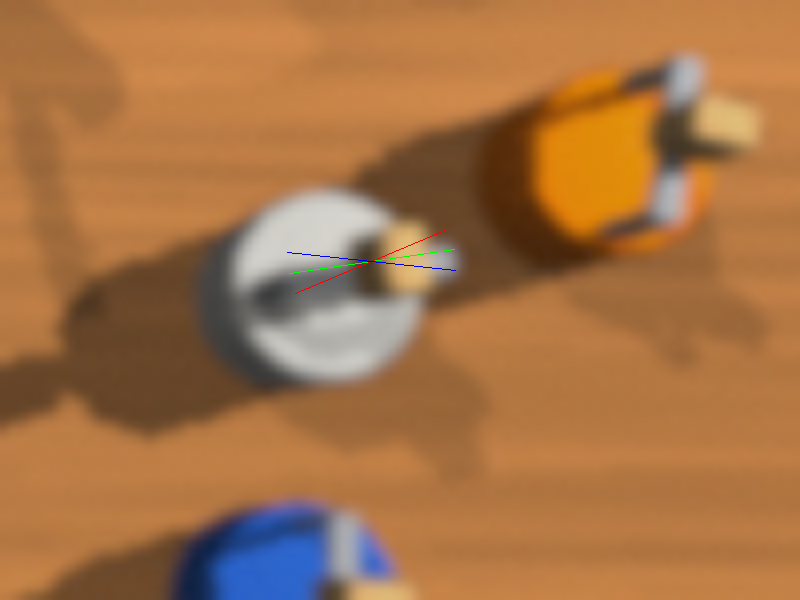

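The crop shows the strap's right end at about (448,262) and the block top at (410,255). That lies between the green (+9°) and blue (−5°) lines, so the case yaw is about +5°. Case at (499,−255), seat at (589,−68) with stand yaw 12.5°, tray at (516,249). Moving above the case.

Emit:
play_rows([
  [[0,0,0],[0,0,4],0.6],
  [[0,0,0],[0,0,4],0.6],
  [[15,-12,0],[0,0,0],0.6],
  [[30,-24.5,0],[0,0,0],0.6],
  [[30,-24.5,0],[0,0,0],0.6],
])

```text
clock: 0.62
tcp_pos: [220.2, -537.1, 232.3]
ee_rot: [-0.0, 0.999, 0.052, -0.0]
wrist_force: [0.1, -0.5, -0.1]
opening: 60.6
finger_force: 0.0
```

Emit:
play_rows([
  [[30,-24.5,0],[0,0,0],0.6],
  [[30,-24.5,0],[0,0,0],0.6],
  [[30,-24.5,0],[0,0,0],0.6],
  [[30,-24.5,0],[0,0,0],0.6],
  [[30,-24.5,0],[0,0,0],0.6],
])

```text
clock: 1.03
tcp_pos: [357.3, -398.4, 232.7]
ee_rot: [0.0, 0.999, 0.053, 0.0]
wrist_force: [1.4, -1.1, -1.0]
opening: 54.9
finger_force: 0.0
```

Emit:
play_rows([
  [[30,-24.5,0],[0,0,0],0.6],
  [[30,-24.5,0],[0,0,0],0.6],
  [[30,-24.5,0],[0,0,0],0.6],
  [[30,-24.5,0],[0,0,0],0.6],
  [[30,-24.5,0],[0,0,0],0.6],
])

```text
clock: 1.45
tcp_pos: [493.6, -260.5, 232.8]
ee_rot: [0.0, 0.999, 0.053, 0.0]
wrist_force: [0.4, -0.1, -0.5]
opening: 54.8
finger_force: 0.0
```

Emit:
play_rows([
  [[7,-6,0],[0,0,0],0.6],
  [[0,0,0],[0,0,0],0.6],
  [[0,0,0],[0,0,0],0.6],
  [[0,0,0],[0,0,0],0.6],
  [[0,0,0],[0,0,0],0.6],
])

```text
clock: 1.87
tcp_pos: [498.1, -256.4, 232.7]
ee_rot: [0.0, 0.999, 0.052, -0.0]
wrist_force: [0.4, 0.3, -0.1]
opening: 54.7
finger_force: 0.0
```

Run:
```python
from station import ctrl, read_camera
from h import *
s=ctrl.state(); print(s)
c=[]
for n,x,y in (("side",250,90),("top",310,180)):
    im=read_camera(n)[:,:,::-1]; 
    c.append(cv2.resize(im[y:y+100,x:x+66],(396,600),interpolation=cv2.INTER_CUBIC))
    q=((proj(n,s["tcp_pos"])[0]-[x,y]+.5)*6-.5).astype(int); cv2.circle(c[-1],tuple(q.tolist()),3,(0,0,255),1)
cv2.imwrite("pics/hov.png",np.hstack(c))
```

```text
{'clock': 1.8667, 'joint_pos': array([-5.81953999e-01,  4.02648666e-01,  1.50745230e+00, -1.93161185e-04,
        1.23171949e+00,  8.84150338e-01]), 'joint_velocities': array([-0.0031619 , -0.00033552,  0.00126905,  0.00106629,  0.00061975,
        0.00447047]), 'tau': array([ 1.03030164e+00, -7.73798633e+01, -3.64885747e+01,  1.04562349e-01,
       -3.49030062e-02, -1.90680247e-02]), 'tcp_pos': array([ 498.06110178, -256.4355577 ,  232.69122367]), 'ee_rot': array([ 5.86289525e-06,  9.98628569e-01,  5.23541828e-02, -1.45719443e-04]), 'wrist_force': array([ 0.39094876,  0.25988604, -0.14785482]), 'wrist_torque': array([-0.00716573, -0.00861009,  0.02252578]), 'finger_force': 0.0, 'opening': 54.70413765475008}
```

View pics/hov.png

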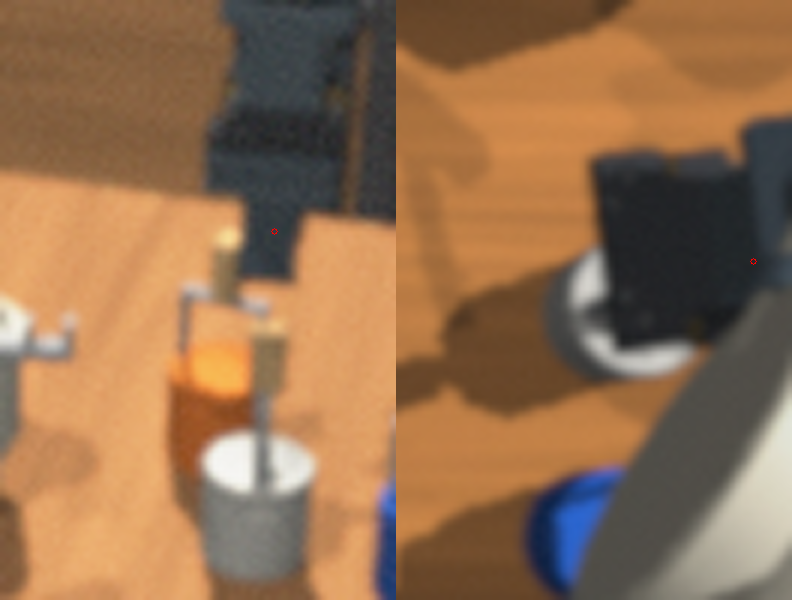

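The TCP projection lines up with the block at raw column 294.6 in the side view, matching the earlier measurement. I'll average the force baseline here, then descend and grip.

```bash
cat > f.py <<'E'
import sys
from h import *
from station import ctrl, read_camera
def avg(n):
    F=[]
    for _ in range(n): read_camera("side"); s=ctrl.state(); F.append([*s["wrist_force"],*s["wrist_torque"]])
    F=np.array(F); print(round(s["clock"],2),np.round(s["tcp_pos"],1),"op",round(s["opening"],1),"F",np.round(F.mean(0),3),"sd",np.round(F.std(0)[:3],2)); return F
if __name__=="__main__": avg(int(sys.argv[1]))
E
python3 f.py 16
```

```text
2.77 [ 498.9 -255.5  232.7] op 55.1 F [-0.048  0.019 -0.054  0.002  0.007 -0.022] sd [0.64 0.59 0.46]
```

Emit:
play_rows([
  [[0.8,-1.5,10],[0,0,0],0.6],
  [[0,0,15],[0,0,0],0.6],
  [[0,0,15],[0,0,0],0.6],
  [[0,0,15],[0,0,0],0.6],
  [[0,0,12],[0,0,0],0.6],
])

```text
clock: 3.18
tcp_pos: [499.1, -253.5, 164.0]
ee_rot: [-0.0, 0.999, 0.053, -0.0]
wrist_force: [-0.1, -0.3, 0.1]
opening: 54.8
finger_force: 0.0
```

Emit:
play_rows([
  [[0,0,8],[0,0,0],0.6],
  [[0,0,5],[0,0,0],0.6],
  [[0,0,0],[0,0,0],0.5],
  [[0,0,0],[0,0,0],0.4],
  [[0,0,0],[0,0,0],0.3],
])

```text
clock: 3.6
tcp_pos: [499.9, -254.1, 153.3]
ee_rot: [0.0, 0.999, 0.053, 0.0]
wrist_force: [-0.3, 0.2, -0.3]
opening: 37.6
finger_force: 0.0
```

Emit:
play_rows([
  [[0,0,0],[0,0,0],0.25],
  [[0,0,0],[0,0,0],0.2],
  [[0,0,0],[0,0,0],0.15],
  [[0,0,0],[0,0,0],0.1],
  [[0,0,0],[0,0,0],0],
])

```text
clock: 4.02
tcp_pos: [499.6, -254.0, 153.0]
ee_rot: [0.0, 0.999, 0.053, 0.0]
wrist_force: [-1.3, -0.1, 5.4]
opening: 16.1
finger_force: 30.0
```

Emit:
play_rows([
  [[0,0,0],[0,0,0],0],
  [[0,0,0],[0,0,0],0],
  [[0,0,0],[0,0,0],0],
  [[0,0,0],[0,0,0],0],
  [[0,0,0],[0,0,0],0],
])

```text
clock: 4.43
tcp_pos: [499.6, -254.1, 153.1]
ee_rot: [0.0, 0.999, 0.053, 0.0]
wrist_force: [-1.1, -0.2, 6.3]
opening: 15.6
finger_force: 30.0
```

Emit:
play_rows([
  [[0,0,-1],[0,0,0],0],
  [[0,0,-2],[0,0,0],0],
  [[0,0,-4],[0,0,0],0],
  [[0,0,-6],[0,0,0],0],
  [[0,0,-10],[0,0,0],0],
])

```text
clock: 4.85
tcp_pos: [499.1, -253.7, 175.8]
ee_rot: [-0.0, 0.999, 0.053, -0.001]
wrist_force: [0.8, 0.1, -1.6]
opening: 15.5
finger_force: 30.0
```

Emit:
play_rows([
  [[0,0,-15],[0,0,0],0],
  [[0,0,-20],[0,0,0],0],
  [[0,0,-20],[0,0,0],0],
  [[0,0,-20],[0,0,0],0],
  [[0,0,-20],[0,0,0],0],
])

```text
clock: 5.27
tcp_pos: [499.4, -253.8, 272.7]
ee_rot: [0.0, 0.999, 0.053, 0.0]
wrist_force: [0.5, -0.2, -1.8]
opening: 16.0
finger_force: 30.0
```

Emit:
play_rows([
  [[0,0,-15],[0,0,0],0],
  [[0,0,-10],[0,0,0],0],
  [[0,0,-5],[0,0,0],0],
  [[0,0,0],[0,0,0],0],
  [[0,0,0],[0,0,0],0],
])

```text
clock: 5.68
tcp_pos: [499.3, -253.8, 300.3]
ee_rot: [-0.0, 0.999, 0.053, -0.0]
wrist_force: [-0.3, 0.3, -2.5]
opening: 15.6
finger_force: 30.0
```

```bash
python3 f.py 20; python3 -c "
from h import *
import cv2
from station import read_camera,ctrl
p=ctrl.state()['tcp_pos']
c=[]
for n in ('side','top'):
    im=read_camera(n)[:,:,::-1]; q=proj(n,p)[0].astype(int); x,y=int(q[0])-40,int(q[1])-35; print(n,x,y)
    k=cv2.resize(im[y:y+100,x:x+66],(396,600),interpolation=cv2.INTER_CUBIC); c.append(k)
cv2.imwrite('pics/lift.png',np.hstack(c))"
```

```text
6.68 [ 499.5 -253.9  300.7] op 15.7 F [ 0.018 -0.108 -1.721 -0.    -0.004  0.008] sd [0.38 0.58 0.42]
side 256 76
top 337 184
```

View pics/lift.png

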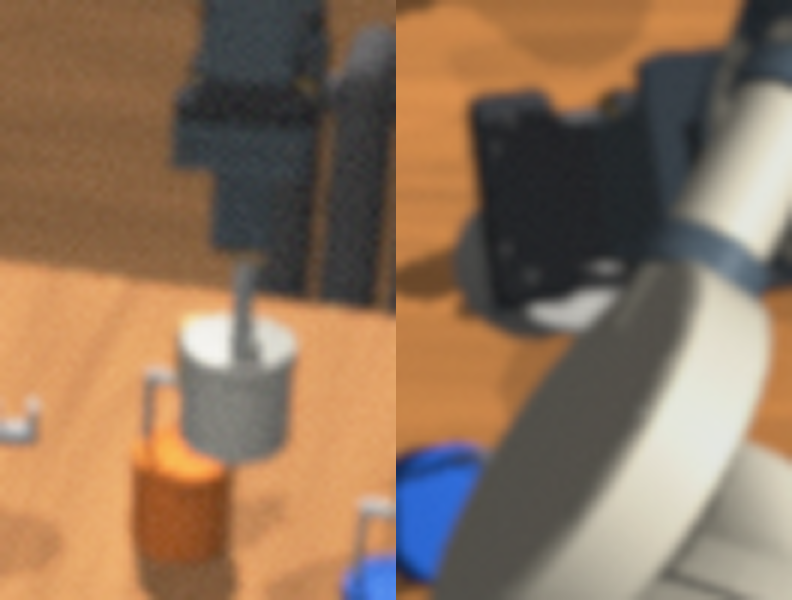

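The lift view shows the case upright in the grip, with the lid centre at raw (295.3,132.6). The lift gives W ≈ 1.67 N, so I expect the hook to drop about 14–15 mm. Moving to the front of the hook.

Emit:
play_rows([
  [[2,-10,0],[0,0,0],0],
  [[3,-25,0],[0,0,0],0],
  [[3.5,-30,0],[0,0,0],0],
  [[3.5,-30,0],[0,0,0],0],
  [[3.5,-30,0],[0,0,0],0],
])

```text
clock: 7.2
tcp_pos: [501.4, -126.3, 300.7]
ee_rot: [-0.0, 0.999, 0.053, 0.0]
wrist_force: [0.5, -0.2, -2.2]
opening: 16.0
finger_force: 30.0
```

Emit:
play_rows([
  [[3,-25,0],[0,0,0],0],
  [[1,-15.6,0],[0,0,0],0],
  [[0,0,0],[0,0,-2],0],
  [[0,0,0],[0,0,-3],0],
  [[0,0,0],[0,0,-1.5],0],
])

```text
clock: 7.62
tcp_pos: [501.2, -86.2, 300.8]
ee_rot: [-0.0, 0.994, 0.112, 0.0]
wrist_force: [0.1, 0.1, -2.1]
opening: 16.2
finger_force: 30.0
```

Emit:
play_rows([
  [[0,0,0],[0,0,0],0],
  [[0,0,0],[0,0,0],0],
  [[0,0,0],[0,0,0],0],
  [[0,0,0],[0,0,0],0],
  [[0,0,0],[0,0,0],0],
])

```text
clock: 8.03
tcp_pos: [501.3, -87.2, 300.7]
ee_rot: [-0.0, 0.994, 0.109, -0.0]
wrist_force: [0.1, 0.5, -1.9]
opening: 16.0
finger_force: 30.0
```

```bash
cat > ov.py <<'E'
import sys
from h import *
from station import ctrl, read_camera
S=np.array([686.96,-45.92,.219])
s=ctrl.state(); p=s["tcp_pos"]; w,x,y,z=s["ee_rot"]; a=2*np.arctan2(y,x); print(np.round(p,1),"a",np.degrees(a),"grip in stand:",(np.array([p[0]-S[0],p[1]-S[1]])@np.array([[np.cos(S[2]),-np.sin(S[2])],[np.sin(S[2]),np.cos(S[2])]])))
im=np.mean([read_camera("side").astype(float) for _ in range(4)],0).astype(np.uint8)[:,:,::-1]
X,Y,k=[int(v) for v in sys.argv[2:5]]; w_,h_=800//k,600//k
c=cv2.resize(im[Y:Y+h_,X:X+w_],(w_*k,h_*k),interpolation=cv2.INTER_CUBIC)
def L(P,col):
    q=np.round(((proj("side",P)-[X,Y]+.5)*k-.5)).astype(int); cv2.polylines(c,[q.reshape(-1,1,2)],False,col,1)
d=float(sys.argv[5]) if len(sys.argv)>5 else 0
L(place(S,[[-30,7,240],[-86,7,240],[-86,7,254],[-91,7,254],[-91,7,240],[-109,7,240],[-109,7,254],[-114,7,254],[-114,7,232],[-30,7,232]])-[0,0,d],(0,0,255))
K=[p[0],p[1],a]; b=p[2]-153
L(place(K,[[0,28,70],[0,28,120.5],[0,-28,120.5]])+[0,0,b],(0,255,0))
t=np.linspace(0,2*np.pi,40); L(place(K,np.c_[35.5*np.cos(t),35.5*np.sin(t),70+0*t])+[0,0,b],(0,255,0)); L(place(K,np.c_[35.5*np.cos(t),35.5*np.sin(t),0*t])+[0,0,b],(0,255,0))
cv2.imwrite(sys.argv[1],c)
E
python3 ov.py pics/pre.png 225 110 8
```

```text
[501.3 -87.2 300.7] a 12.544958558645384 grip in stand: [-1.90170173e+02  5.91084291e-02]
```

View pics/pre.png

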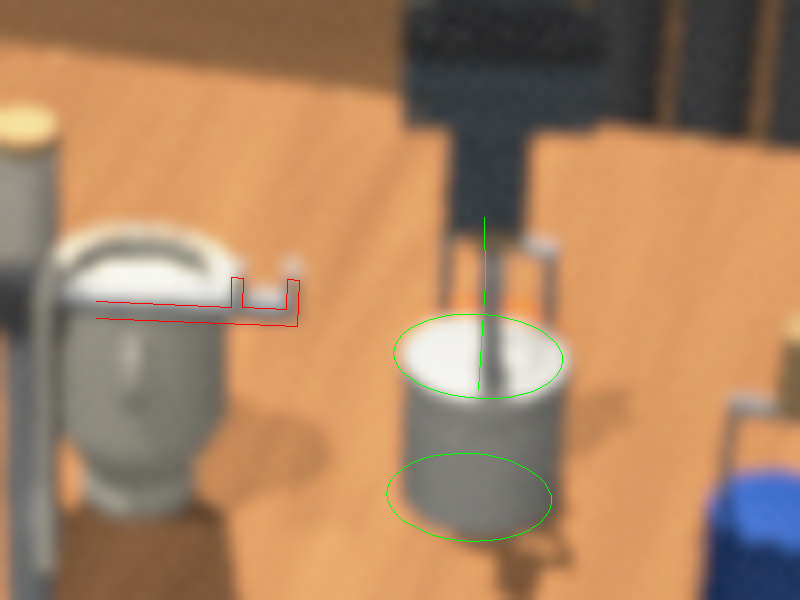

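The pre-insert view shows the hook outline matching the image to about 0.3 px: lips at (238,272) and (293,265), seat at (265,300). The case sits about 1 px right of its prediction, with its leg at about (494,240→390) and its lid centred near x=486. I'll measure that numerically instead of using another view.

```bash
cat > sat.py <<'E'
from h import *
from station import ctrl, read_camera
def grab(n=8,cam="side"): return np.mean([read_camera(cam).astype(float) for _ in range(n)],0)
def cross(v,x,lev):  # subpixel crossings
    o=[]
    for i in range(len(v)-1):
        if (v[i]-lev)*(v[i+1]-lev)<0: o.append(round(float(x[i]+(lev-v[i])/(v[i+1]-v[i])),2))
    return o
E
python3 - <<'E'
from sat import *
im=grab(); np.save("pre.npy",im)
st=ctrl.state(); p=st["tcp_pos"]; a=2*np.arctan2(st["ee_rot"][2],st["ee_rot"][1]); b=p[2]-153
sat=1-im.min(2)/im.max(2)
print("can rows (left,right sat crossings)")
for r in range(152,175,2): print(r,cross(sat[r,270:302],np.arange(270,302),.28), "lum min col", end=" "); g=im[r,280:294].sum(1)/3; w=np.clip(g.max()*.85-g,0,None); print(round(float((w*np.arange(280,294)).sum()/w.sum()),2) if r<160 else "")
print("leg rows");
for r in range(140,152,1): v=sat[r,281:292]; w=np.clip(.32-v,0,None); print(r,round(float((w*np.arange(281,292)).sum()/max(w.sum(),1e-6)),2),np.round(v,2))
K=[p[0],p[1],a]; t=np.linspace(0,2*np.pi,200)
q=np.vstack([proj("side",place(K,np.c_[35.5*np.cos(t),35.5*np.sin(t),z+0*t])+[0,0,b]) for z in(0,70)])
h=cv2.convexHull(q.astype(np.float32))[:,0]; m=cv2.fillPoly(np.zeros((3840,5120),np.uint8),[np.round((h+.5)*10).astype(int)],1)
for r in range(152,175,2): x=np.where(m[r*10+5])[0]; print("pred",r,x.min()/10-.5,x.max()/10-.5)
for z in(70,90,105,118): print("leg pred",z,proj("side",place(K,[[0,28,z],[0,-28,z]])+[0,0,b]).round(2).tolist())
E
```

```text
can rows (left,right sat crossings)
152 [275.34, 294.34] lum min col 286.18
154 [274.7, 295.57] lum min col 285.97
156 [275.05, 295.57] lum min col 286.23
158 [275.59, 295.01] lum min col 286.98
160 [275.45, 294.53] lum min col 
162 [275.33, 294.47] lum min col 
164 [275.34, 294.31] lum min col 
166 [275.27, 294.12] lum min col 
168 [275.17, 293.84] lum min col 
170 [275.17, 293.84] lum min col 
172 [275.63, 293.71] lum min col 
174 [277.42, 292.71] lum min col 
leg rows
140 290.5 [0.36 0.46 0.5  0.47 0.38 0.32 0.34 0.37 0.31 0.21 0.18]
141 288.42 [0.43 0.53 0.54 0.49 0.35 0.21 0.3  0.41 0.41 0.32 0.21]
142 286.17 [0.46 0.53 0.55 0.49 0.31 0.12 0.26 0.44 0.5  0.47 0.41]
143 286.1 [0.46 0.54 0.53 0.49 0.28 0.09 0.25 0.44 0.53 0.54 0.52]
144 286.09 [0.46 0.53 0.52 0.48 0.28 0.08 0.25 0.45 0.53 0.54 0.54]
145 286.01 [0.47 0.54 0.53 0.48 0.27 0.08 0.27 0.46 0.53 0.55 0.54]
146 285.93 [0.5  0.56 0.56 0.49 0.28 0.1  0.3  0.5  0.56 0.56 0.55]
147 285.96 [0.56 0.61 0.61 0.55 0.31 0.13 0.36 0.56 0.62 0.62 0.59]
148 285.85 [0.52 0.55 0.54 0.5  0.29 0.15 0.39 0.57 0.62 0.64 0.63]
149 285.42 [0.31 0.32 0.31 0.31 0.18 0.11 0.3  0.42 0.45 0.51 0.57]
150 284.59 [0.1  0.09 0.09 0.13 0.08 0.06 0.16 0.21 0.22 0.28 0.36]
151 285.57 [0.03 0.03 0.04 0.06 0.04 0.03 0.07 0.1  0.07 0.11 0.17]
pred 152 274.2 293.6
pred 154 273.7 294.8
pred 156 273.6 294.7
pred 158 273.5 294.5
pred 160 273.4 294.4
pred 162 273.3 294.2
pred 164 273.2 294.1
pred 166 273.1 293.9
pred 168 273.0 293.7
pred 170 272.9 293.6
pred 172 273.0 293.4
pred 174 274.2 292.7
leg pred 70 [[284.3, 158.18], [284.22, 149.85]]
leg pred 90 [[284.63, 152.94], [284.54, 144.7]]
leg pred 105 [[284.89, 148.96], [284.79, 140.8]]
leg pred 118 [[285.11, 145.47], [285.01, 137.38]]
```

Run:
```python
from sat import *
im=np.load("pre.npy"); sat=1-im.min(2)/im.max(2); S=[686.96,-45.92,.219]
for r in range(140,152): print(r,np.round(sat[r,250:268],2), int(im[r,261].mean()), cross(sat[r,258:268],np.arange(258,268),.3))
for z in(232,240,247,254): print(z,proj("side",place(S,[[-114,7,z],[-114,-7,z],[-111.5,0,z],[-109,7,z],[-109,-7,z],[-100,0,z]])).round(2).tolist())
```

```text
140 [0.23 0.27 0.35 0.46 0.52 0.54 0.55 0.55 0.55 0.55 0.55 0.54 0.55 0.56
 0.55 0.55 0.55 0.55] 158 []
141 [0.17 0.15 0.2  0.32 0.42 0.48 0.53 0.55 0.55 0.53 0.5  0.48 0.5  0.54
 0.55 0.54 0.55 0.55] 167 []
142 [0.14 0.11 0.09 0.16 0.25 0.36 0.49 0.54 0.55 0.51 0.42 0.35 0.4  0.5
 0.54 0.54 0.55 0.56] 181 []
143 [0.12 0.09 0.06 0.07 0.15 0.3  0.47 0.54 0.55 0.5  0.36 0.26 0.34 0.49
 0.54 0.55 0.55 0.55] 187 [260.62, 261.49]
144 [0.1  0.07 0.06 0.06 0.14 0.32 0.48 0.51 0.51 0.48 0.36 0.26 0.37 0.49
 0.54 0.55 0.55 0.55] 171 [260.61, 261.39]
145 [0.04 0.05 0.04 0.06 0.14 0.32 0.39 0.38 0.36 0.36 0.32 0.28 0.42 0.53
 0.54 0.55 0.55 0.55] 147 [260.57, 261.13]
146 [0.03 0.03 0.03 0.05 0.09 0.19 0.21 0.2  0.17 0.17 0.17 0.25 0.44 0.54
 0.55 0.55 0.55 0.55] 138 [261.28]
147 [0.02 0.02 0.02 0.01 0.02 0.06 0.06 0.06 0.05 0.04 0.05 0.2  0.45 0.54
 0.55 0.56 0.54 0.55] 137 [261.4]
148 [0.01 0.01 0.   0.01 0.04 0.05 0.03 0.02 0.01 0.   0.03 0.23 0.45 0.54
 0.55 0.55 0.55 0.55] 130 [261.33]
149 [0.02 0.02 0.05 0.15 0.27 0.28 0.25 0.22 0.19 0.19 0.23 0.35 0.48 0.54
 0.55 0.55 0.54 0.55] 131 [260.58]
150 [0.07 0.08 0.17 0.35 0.45 0.48 0.48 0.46 0.45 0.45 0.46 0.49 0.52 0.54
 0.55 0.55 0.54 0.54] 145 []
151 [0.1  0.11 0.24 0.43 0.52 0.53 0.53 0.54 0.53 0.54 0.54 0.54 0.54 0.55
 0.55 0.54 0.54 0.54] 158 []
232 [[261.7, 150.34], [261.85, 148.29], [261.03, 149.28], [260.21, 150.28], [260.37, 148.23], [257.61, 149.14]]
240 [[261.77, 148.25], [261.92, 146.2], [261.1, 147.19], [260.27, 148.19], [260.43, 146.14], [257.66, 147.05]]
247 [[261.83, 146.41], [261.98, 144.37], [261.15, 145.36], [260.32, 146.35], [260.49, 144.31], [257.71, 145.22]]
254 [[261.89, 144.56], [262.04, 142.53], [261.21, 143.51], [260.38, 144.5], [260.54, 142.47], [257.76, 143.37]]
```

Hook lip is at column 261.05 against a predicted 261.18. The leg is at +0.98 px, with no tilt or yaw. So the strap sits about 3.3 mm behind the TCP along x, and I should advance 94 mm in total.

Emit:
play_rows([
  [[5,0,0],[0,0,0],0],
  [[10,0,0],[0,0,0],0],
  [[14,0,0],[0,0,0],0],
  [[14,0,0],[0,0,0],0],
  [[14,0,0],[0,0,0],0],
])

```text
clock: 9.05
tcp_pos: [558.4, -74.4, 300.7]
ee_rot: [0.0, 0.994, 0.11, 0.0]
wrist_force: [0.5, 0.4, -0.5]
opening: 15.9
finger_force: 30.0
```

Emit:
play_rows([
  [[12,0,0],[0,0,0],0],
  [[10,0,0],[0,0,0],0],
  [[8,0,0],[0,0,0],0],
  [[5,0,0],[0,0,0],0],
  [[2,0,0],[0,0,0],0],
])

```text
clock: 9.47
tcp_pos: [593.8, -66.5, 300.5]
ee_rot: [-0.0, 0.994, 0.11, -0.0]
wrist_force: [-1.0, -0.5, -1.3]
opening: 16.2
finger_force: 30.0
```

```bash
python3 f.py 4; sed -i 's/K=\[p\[0\],p\[1\],a\]/K=[p[0]-3.3*np.cos(a),p[1]-3.3*np.sin(a),a]/' ov.py; python3 ov.py pics/over.png 225 110 8
python3 - <<'E'
from sat import *
im=grab(6); np.save("over.npy",im); sat=1-im.min(2)/im.max(2)
for r in range(156,172,2): print(r,cross(sat[r,262:285],np.arange(262,285),.28))
for r in range(138,158): print(r,np.round(sat[r,252:266],2),im[r,252:266].mean(1).astype(int))
p=ctrl.state()["tcp_pos"]; print(proj("side",p),proj("side",[501.3,-87.2,300.7]))
E
```

```text
9.67 [592.7 -66.8 300.8] op 15.8 F [-0.431  0.313 -1.757  0.015  0.002  0.004] sd [0.36 0.44 0.32]
[592.7 -66.8 300.8] a 12.577379861902791 grip in stand: [-96.49473622   0.10267896]
156 [267.44]
158 [266.7]
160 [266.54]
162 [266.48]
164 [266.48]
166 [266.38]
168 [266.22]
170 [265.98]
138 [0.54 0.54 0.51 0.46 0.38 0.33 0.3  0.35 0.4  0.48 0.54 0.56 0.55 0.55] [149 137 124 104  88  82  81  82  91 109 133 153 159 160]
139 [0.49 0.54 0.55 0.53 0.46 0.34 0.3  0.39 0.47 0.53 0.56 0.55 0.55 0.55] [172 161 149 130 111  96  91  97 111 128 146 156 159 158]
140 [0.35 0.47 0.53 0.53 0.44 0.29 0.22 0.36 0.49 0.54 0.55 0.54 0.55 0.55] [195 176 162 148 132 110 100 110 129 146 155 159 160 158]
141 [0.2  0.32 0.42 0.46 0.4  0.23 0.12 0.32 0.45 0.49 0.52 0.54 0.55 0.55] [217 198 178 164 145 122 111 119 143 158 161 159 159 158]
142 [0.09 0.17 0.26 0.34 0.34 0.19 0.09 0.27 0.37 0.38 0.45 0.51 0.54 0.55] [231 219 197 176 150 127 116 128 151 167 166 162 160 157]
143 [0.07 0.08 0.16 0.25 0.31 0.19 0.1  0.25 0.3  0.29 0.4  0.51 0.55 0.55] [234 230 205 175 147 122 115 127 151 166 166 162 158 156]
144 [0.06 
[... 1225 characters left out ...]
 0.02 0.02 0.03 0.05 0.06 0.05 0.04 0.04 0.04] [185 185 182 169 141 114 107 121 154 194 216 220 220 220]
154 [0.06 0.06 0.06 0.06 0.04 0.02 0.01 0.04 0.06 0.06 0.07 0.04 0.04 0.04] [154 153 152 141 123 111 110 121 139 167 199 217 222 225]
155 [0.06 0.06 0.06 0.05 0.03 0.02 0.03 0.03 0.05 0.05 0.06 0.05 0.04 0.03] [169 164 148 134 120 108 108 114 122 143 183 218 226 226]
156 [0.06 0.06 0.06 0.05 0.03 0.02 0.03 0.05 0.05 0.06 0.06 0.05 0.04 0.06] [208 199 170 140 122 113 113 114 120 139 183 219 223 209]
157 [0.06 0.06 0.06 0.05 0.03 0.04 0.04 0.05 0.06 0.06 0.06 0.06 0.06 0.06] [211 209 182 147 129 124 123 124 127 141 171 196 189 160]
[[256.91801588 130.75046343]] [[285.6667438  131.91314602]]
```

View pics/over.png

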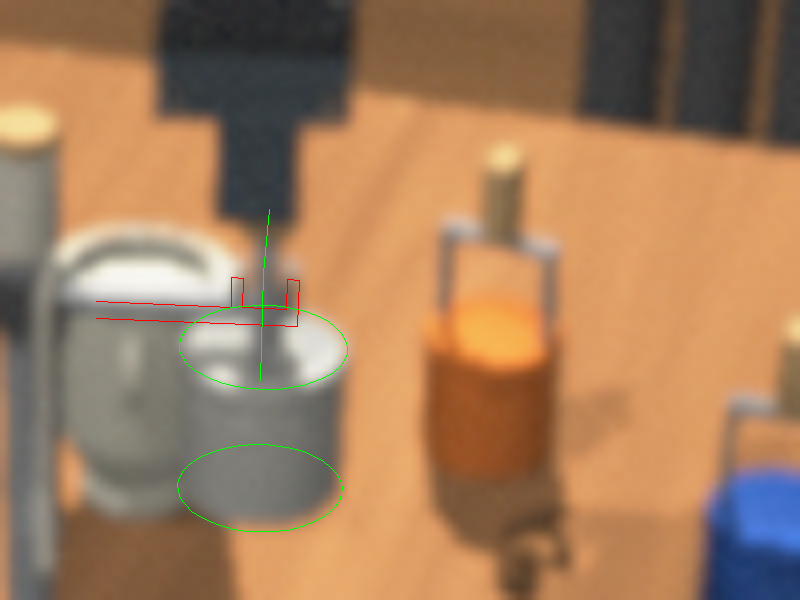

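The over-seat view shows the strap inside the hook, with its leg at about (266,300) between the lips at 238 and 293. It is about 0.5 px (1.5 mm) short of the seat centre. Nudging +1.5 mm, then lowering between the lips with a force check.

Emit:
play_rows([
  [[0.8,0,0],[0,0,0],0],
  [[0.7,0,0],[0,0,0],0],
  [[0,0,2],[0,0,0],0],
  [[0,0,3],[0,0,0],0],
  [[0,0,3],[0,0,0],0],
])

```text
clock: 10.58
tcp_pos: [594.5, -66.4, 292.4]
ee_rot: [-0.0, 0.994, 0.11, -0.0]
wrist_force: [-0.3, -0.2, -1.2]
opening: 16.0
finger_force: 30.0
```

Emit:
play_rows([
  [[0,0,3],[0,0,0],0],
  [[0,0,3],[0,0,0],0],
  [[0,0,3],[0,0,0],0],
  [[0,0,3],[0,0,0],0],
  [[0,0,2],[0,0,0],0],
])

```text
clock: 11.0
tcp_pos: [594.5, -66.4, 278.3]
ee_rot: [-0.0, 0.994, 0.11, -0.0]
wrist_force: [-1.1, -0.1, -1.2]
opening: 16.1
finger_force: 30.0
```

```bash
python3 f.py 14
python3 - <<'E'
from sat import *
im=grab(4); sat=1-im.min(2)/im.max(2); v=[]
for r in range(142,160,1): print(r,np.round(sat[r,253:265],2),im[r,253:265].mean(1).astype(int))
for r in (164,168,172,176): print(r,cross(sat[r,262:285],np.arange(262,285),.28))
E
```

```text
11.7 [594.6 -66.4 278.8] op 16.2 F [-0.212 -0.159 -1.02   0.023  0.038 -0.003] sd [0.53 0.71 0.53]
142 [0.04 0.09 0.11 0.1  0.13 0.12 0.06 0.27 0.46 0.54 0.55 0.54] [ 78  64  61  59  61  60  63  84 122 151 158 160]
143 [0.1  0.09 0.13 0.14 0.15 0.15 0.18 0.31 0.45 0.52 0.54 0.55] [128  92  70  69  67  70  70  87 118 150 159 159]
144 [0.12 0.16 0.26 0.31 0.31 0.31 0.32 0.35 0.42 0.5  0.54 0.54] [178 124  89  80  80  85  85  91 115 144 157 158]
145 [0.12 0.18 0.29 0.28 0.25 0.3  0.37 0.36 0.4  0.49 0.54 0.54] [189 132  99  93  96  96  98 100 111 137 156 158]
146 [0.1  0.15 0.25 0.2  0.14 0.2  0.3  0.33 0.38 0.48 0.54 0.54] [174 125 109 107 106 108 113 115 114 135 153 157]
147 [0.03 0.08 0.15 0.12 0.06 0.11 0.21 0.24 0.3  0.46 0.53 0.54] [170 126 110 115 115 115 121 124 125 140 153 156]
148 [0.   0.02 0.05 0.03 0.02 0.05 0.11 0.13 0.27 0.46 0.54 0.55] [167 125 105 112 115 114 119 125 127 140 153 155]
149 [0.   0.02 0.01 0.   0.01 0.01 0.04 0.08 0.28 0.46 0.54 0.55] [142 114 102 106 110 107 107 112 117 136 150 155]
150 [0.08 0.17 0.14 0.05 0.01 0.03 0.09 0.18 0.33 0.48 0.54 0.55] [118 11
[... 437 characters left out ...]
.2  0.28 0.38 0.45] [207 212 191 141 110 126 170 203 204 191 176 170]
155 [0.04 0.07 0.09 0.06 0.01 0.05 0.09 0.09 0.08 0.13 0.21 0.3 ] [222 219 192 139 108 124 169 211 218 209 196 189]
156 [0.04 0.05 0.06 0.04 0.02 0.05 0.06 0.07 0.04 0.06 0.09 0.15] [223 214 182 134 105 118 167 209 219 215 212 205]
157 [0.04 0.04 0.06 0.03 0.01 0.04 0.06 0.05 0.04 0.04 0.04 0.06] [229 219 184 134 106 120 170 214 222 219 217 216]
158 [0.03 0.03 0.05 0.03 0.02 0.04 0.06 0.04 0.04 0.04 0.04 0.03] [237 229 197 140 108 131 187 226 229 222 219 218]
159 [0.03 0.03 0.06 0.04 0.02 0.03 0.06 0.03 0.03 0.04 0.04 0.04] [240 236 206 143 114 140 196 231 232 224 220 220]
164 [266.0]
168 [265.74]
172 [265.59]
176 [265.16]
```

```bash
cat > dep.py <<'E'
from sat import *
# hook depression from arm bar vertical shift (cols 236-246) relative to pre.npy
def dep(im,c0=238,c1=250):
    pre=np.load("pre.npy").mean(2); g=im.mean(2); y=np.arange(143,158)
    f=lambda a:np.sum([ (np.interp(y-a[0],np.arange(384),pre[:,c])-g[y,c]) for c in range(c0,c1)],axis=0)
    best=min(np.arange(-1,8,.05),key=lambda a:sum(np.abs(np.interp(y-1*0,np.arange(384),np.interp(np.arange(384)-a,np.arange(384),pre[:,c]))-g[y,c]).sum() for c in range(c0,c1)))
    return best*3.85
E
python3 f.py 24
python3 - <<'E'
from dep import *
im=grab(6); np.save("low.npy",im)
ov=np.load("over.npy"); pre=np.load("pre.npy")
print("dep",[round(dep(im,a,a+3),1) for a in (234,237,240,243)],"over",[round(dep(ov,a,a+3),1) for a in (234,237,240,243)])
for r in range(138,158): print(r,pre[r,234:250].mean(1).astype(int),im[r,234:250].mean(1).astype(int))
# can: lid front edge & bottom edge rows at column near centre
for nm,I in(("over",ov),("low",im)):
    for c in (253,255,260,262): v=I[150:190,c].mean(1) ; sa=1-I[150:190,c].min(1)/I[150:190,c].max(1); print(nm,c,"lid",cross(v[:20],np.arange(150,170),160),"bot",cross(sa[15:],np.arange(165,190),.28))
p1=np.array([592.7,-66.8,300.8]);p2=np.array([594.6,-66.4,278.8])
print((proj("side",p2-[0,0,90])-proj("side",p1-[0,0,90])))
E
```

```text
13.1 [594.6 -66.4 278.7] op 15.6 F [ 0.328 -0.021 -0.842 -0.02  -0.086 -0.002] sd [0.48 0.44 0.49]
dep [np.float64(4.8), np.float64(4.6), np.float64(3.9), np.float64(5.2)] over [np.float64(0.0), np.float64(-0.2), np.float64(-0.2), np.float64(-0.2)]
138 [173 181 190 194 194 195 195 196 195 190 192 193 189 181 179 178] [171 180 187 194 194 194 193 195 193 189 190 192 186 179 179 175]
139 [201 206 206 199 189 183 182 185 185 181 184 188 188 190 198 199] [199 203 205 197 188 181 180 183 183 180 182 187 186 189 196 195]
140 [215 206 190 170 153 147 148 152 154 154 155 161 165 175 191 202] [215 204 188 168 153 146 148 151 154 152 156 160 164 173 189 195]
141 [205 171 148 139 138 140 142 148 149 151 151 151 150 153 162 179] [202 170 147 138 138 138 140 146 148 150 150 149 150 153 160 167]
142 [168 139 138 159 179 187 189 191 192 193 193 188 177 160 152 158] [171 137 136 158 177 185 188 190 191 191 192 188 175 158 149 147]
143 [150 157 181 212 231 236 236 236 237 237 237 235 226 206 188 177] [164 165 186 213 230 235 236 236 236 236 236 234 226 206 188 173]
144 [170 201 222 236 242 243 244 24
[... 1526 characters left out ...]
112] [133 136 136 138 138 142 153 158 142 124 123 124 121 127 142 167]
156 [133 137 137 138 139 141 149 149 136 122 122 123 122 119 115 111] [132 135 137 137 137 139 148 149 137 122 121 123 130 149 183 207]
157 [133 136 138 139 138 139 142 142 130 121 120 122 121 117 116 111] [132 135 136 138 137 138 141 141 129 121 120 122 143 184 221 232]
over 253 lid [153.79, 154.58, 158.55] bot [174.7]
over 255 lid [153.34] bot [174.53]
over 260 lid [150.77, 152.42] bot [174.46]
over 262 lid [157.41] bot [173.93]
low 253 lid [152.79, 162.29] bot [180.41]
low 255 lid [152.47, 161.41] bot [180.14]
low 260 lid [152.48, 161.62] bot [179.67]
low 262 lid [152.4, 162.71] bot [178.94]
[[-0.70532291  5.56858863]]
```

Run:
```python
import numpy as np,cv2
out=[]
a=np.load("low.npy")[128:166,236:278]; b=np.load("pre.npy")[128:166,236:278]
f=cv2.resize(a[:,:,::-1],None,fx=13,fy=13,interpolation=cv2.INTER_LANCZOS4)
bl=cv2.GaussianBlur(f,(0,0),13); f=np.clip(f+1.5*(f-bl),0,255)
g=cv2.resize(b[8:24,12:32][:,:,::-1],None,fx=12,fy=12,interpolation=cv2.INTER_LANCZOS4)
c=np.zeros((494,790,3)); c[:,:546]=f; c[:192,549:789]=g
# silver block as standing (side_raw)
s=cv2.imread("pics/side_raw.png").astype(float)[140:164,284:304]; c[196:484,549:789]=np.clip(cv2.resize(s,None,fx=12,fy=12,interpolation=cv2.INTER_LANCZOS4),0,255)
cv2.imwrite("pics/low.png",np.clip(c,0,255).astype(np.uint8))
```

```text
(no output)
```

View pics/low.png

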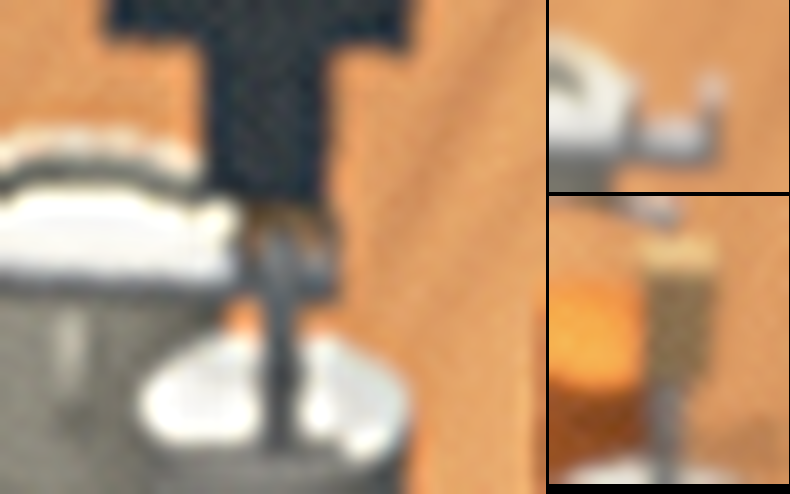

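This view shows the leg at (281,330) centred over the hook. The wooden block's underside, at about y=240 and x 240–335, is resting on the two lips: 24 mm of block over an 18 mm gap. Force and hook deflection (about 5 mm) agree with that. Given those dimensions the block must bear on the lips whatever I do, so I'll keep easing the weight on.

Emit:
play_rows([
  [[0,0,1],[0,0,0],0],
  [[0,0,1.5],[0,0,0],0],
  [[0,0,1.5],[0,0,0],0],
  [[0,0,1.5],[0,0,0],0],
  [[0,0,1.5],[0,0,0],0],
])

```text
clock: 13.82
tcp_pos: [594.6, -66.4, 271.6]
ee_rot: [0.0, 0.994, 0.11, 0.0]
wrist_force: [-0.4, -0.2, 0.1]
opening: 16.0
finger_force: 30.0
```

Emit:
play_rows([
  [[0,0,1],[0,0,0],0],
  [[0,0,1],[0,0,0],0],
  [[0,0,0],[0,0,0],0],
  [[0,0,0],[0,0,0],0],
  [[0,0,0],[0,0,0],0],
])

```text
clock: 14.23
tcp_pos: [594.5, -66.4, 269.8]
ee_rot: [0.0, 0.994, 0.11, 0.0]
wrist_force: [-0.4, -0.1, 0.1]
opening: 15.8
finger_force: 30.0
```

```bash
python3 f.py 30
python3 - <<'E'
from dep import *
im=grab(6); np.save("low2.npy",im)
print("dep",[round(dep(im,a,a+3),1) for a in (234,237,240,243)])
sat=1-im.min(2)/im.max(2)
for r in range(144,160): print(r,np.round(sat[r,253:265],2),im[r,253:265].mean(1).astype(int))
E
```

```text
15.73 [594.5 -66.4 269.7] op 15.8 F [-0.026 -0.097  0.004  0.013 -0.026 -0.009] sd [0.6  0.43 0.56]
dep [np.float64(13.5), np.float64(14.1), np.float64(13.9), np.float64(14.4)]
144 [0.15 0.15 0.15 0.13 0.16 0.15 0.07 0.3  0.49 0.54 0.54 0.55] [ 62  61  60  60  57  58  62  82 120 152 160 159]
145 [0.02 0.02 0.03 0.02 0.04 0.06 0.11 0.33 0.48 0.54 0.54 0.54] [ 75  64  62  63  62  63  65  82 117 148 159 158]
146 [0.12 0.21 0.25 0.25 0.26 0.3  0.29 0.35 0.44 0.52 0.54 0.55] [ 97  78  74  74  73  76  77  86 113 142 157 157]
147 [0.14 0.25 0.32 0.3  0.3  0.35 0.37 0.37 0.42 0.5  0.55 0.55] [106  91  88  87  87  90  96  99 111 137 153 155]
148 [0.1  0.2  0.28 0.25 0.23 0.29 0.38 0.36 0.39 0.49 0.54 0.54] [113 104 105 102  98 103 111 115 120 139 153 155]
149 [0.04 0.13 0.21 0.17 0.1  0.18 0.28 0.3  0.35 0.46 0.54 0.55] [135 115 114 112 111 112 121 125 126 142 153 155]
150 [0.02 0.06 0.13 0.09 0.05 0.07 0.14 0.19 0.3  0.46 0.53 0.55] [151 120 112 114 115 118 123 126 125 139 154 156]
151 [0.   0.02 0.05 0.03 0.01 0.02 0.04 0.09 0.28 0.47 0.54 0.55] [138 115 106 112 116 118 123 119 119 137 153 
[... 232 characters left out ...]
159]
154 [0.37 0.44 0.4  0.23 0.07 0.19 0.37 0.46 0.51 0.54 0.54 0.55] [128 146 139 118 106 112 126 140 147 154 159 159]
155 [0.29 0.36 0.34 0.21 0.08 0.21 0.35 0.42 0.46 0.5  0.53 0.54] [155 172 157 125 110 125 151 167 168 165 161 162]
156 [0.15 0.19 0.19 0.11 0.05 0.14 0.22 0.27 0.29 0.36 0.42 0.47] [192 200 177 132 112 135 171 190 192 182 175 170]
157 [0.07 0.09 0.09 0.05 0.02 0.07 0.12 0.14 0.14 0.18 0.24 0.32] [213 211 181 132 110 133 174 204 209 203 195 187]
158 [0.04 0.06 0.06 0.03 0.01 0.05 0.07 0.07 0.06 0.07 0.1  0.16] [217 212 178 131 106 122 166 206 216 214 210 203]
159 [0.04 0.05 0.05 0.03 0.02 0.04 0.06 0.05 0.04 0.04 0.04 0.07] [224 216 182 133 105 122 170 214 222 219 217 214]
```

Hand load is about 0.00 N with the hook 14 mm down, matching the weight. Releasing gently.

Emit:
play_rows([
  [[0,0,0],[0,0,0],0.18],
  [[0,0,0],[0,0,0],0.2],
  [[0,0,0],[0,0,0],0.22],
  [[0,0,0],[0,0,0],0.25],
  [[0,0,0],[0,0,0],0.3],
])

```text
clock: 16.45
tcp_pos: [594.5, -66.4, 269.7]
ee_rot: [0.0, 0.994, 0.11, -0.0]
wrist_force: [-0.1, -0.3, -0.6]
opening: 26.3
finger_force: 0.0
```

Emit:
play_rows([
  [[0,0,0],[0,0,0],0.35],
  [[0,0,0],[0,0,0],0.4],
  [[0,0,0],[0,0,0],0.45],
  [[0,0,0],[0,0,0],0.5],
  [[0,0,0],[0,0,0],0.5],
])

```text
clock: 16.87
tcp_pos: [594.6, -66.4, 269.7]
ee_rot: [-0.0, 0.994, 0.11, -0.0]
wrist_force: [-0.7, 1.0, 0.3]
opening: 45.3
finger_force: 0.0
```

```bash
cat > still.py <<'E'
from dep import *
for k in range(4):
    im=grab(5); sat=1-im.min(2)/im.max(2); s=ctrl.state()
    print(round(s["clock"],2),"dep",[round(dep(im,a,a+3),1) for a in (234,237,240,243)],"can R",[cross(sat[r,260:285],np.arange(260,285),.28) for r in (168,172,176)],"legmin",[round(float((np.clip(150-im[r,252:264].mean(1),0,None)*np.arange(252,264)).sum()/np.clip(150-im[r,252:264].mean(1),0,None).sum()),2) for r in (156,158,159)],"bot",cross(sat[170:190,257],np.arange(170,190),.28), round(s["opening"],1),np.round(s["wrist_force"],1))
np.save("hang.npy",im)
E
python3 still.py
```

```text
17.12 dep [np.float64(13.3), np.float64(14.1), np.float64(13.7), np.float64(14.2)] can R [[265.74], [265.52], [265.37]] legmin [256.96, 257.1, 257.11] bot [182.19] 45.7 [ 0.4 -0.3 -0.5]
17.37 dep [np.float64(13.3), np.float64(14.1), np.float64(13.7), np.float64(14.2)] can R [[265.71], [265.48], [265.41]] legmin [256.95, 257.12, 257.12] bot [182.16] 45.6 [-1.  -0.7 -0.2]
17.62 dep [np.float64(13.3), np.float64(14.1), np.float64(13.7), np.float64(14.2)] can R [[265.73], [265.52], [265.39]] legmin [256.96, 257.09, 257.11] bot [182.15] 45.8 [-0.4 -0.4 -0.3]
17.87 dep [np.float64(13.3), np.float64(13.9), np.float64(13.7), np.float64(14.2)] can R [[265.74], [265.49], [265.43]] legmin [256.97, 257.09, 257.13] bot [182.16] 45.8 [-0.3 -0.   0.4]
```

Nothing moved on release: hook depth, leg and can edges are all steady. Holding for more than two seconds.

Emit:
play_rows([
  [[0,0,0],[0,0,0],0.5],
  [[0,0,0],[0,0,0],0.5],
  [[0,0,0],[0,0,0],0.5],
  [[0,0,0],[0,0,0],0.5],
  [[0,0,0],[0,0,0],0.5],
])

```text
clock: 18.28
tcp_pos: [594.5, -66.4, 269.7]
ee_rot: [-0.0, 0.994, 0.11, -0.0]
wrist_force: [-0.4, -0.3, -0.2]
opening: 45.3
finger_force: 0.0
```

Emit:
play_rows([
  [[0,0,0],[0,0,0],0.5],
  [[0,0,0],[0,0,0],0.5],
  [[0,0,0],[0,0,0],0.5],
  [[0,0,0],[0,0,0],0.5],
  [[0,0,0],[0,0,0],0.5],
])

```text
clock: 18.7
tcp_pos: [594.5, -66.4, 269.7]
ee_rot: [-0.0, 0.994, 0.11, -0.0]
wrist_force: [0.2, -0.0, -0.2]
opening: 45.7
finger_force: 0.0
```

Emit:
play_rows([
  [[0,0,0],[0,0,0],0.5],
  [[0,0,0],[0,0,0],0.5],
  [[0,0,0],[0,0,0],0.5],
  [[0,0,0],[0,0,0],0.5],
  [[0,0,0],[0,0,0],0.5],
])

```text
clock: 19.12
tcp_pos: [594.5, -66.4, 269.7]
ee_rot: [-0.0, 0.994, 0.11, -0.0]
wrist_force: [-0.3, -0.2, -0.6]
opening: 45.8
finger_force: 0.0
```

Emit:
play_rows([
  [[0,0,0],[0,0,0],0.5],
  [[0,0,0],[0,0,0],0.5],
  [[0,0,0],[0,0,0],0.5],
  [[0,0,0],[0,0,0],0.5],
  [[0,0,0],[0,0,0],0.5],
])

```text
clock: 19.53
tcp_pos: [594.5, -66.3, 269.7]
ee_rot: [-0.0, 0.994, 0.11, -0.0]
wrist_force: [0.1, -0.1, -0.4]
opening: 45.3
finger_force: 0.0
```

```bash
python3 still.py
```

```text
19.78 dep [np.float64(13.1), np.float64(13.9), np.float64(13.7), np.float64(14.2)] can R [[265.76], [265.51], [265.42]] legmin [256.97, 257.1, 257.13] bot [182.17] 45.4 [ 0.3 -0.  -0.5]
20.03 dep [np.float64(13.1), np.float64(14.1), np.float64(13.5), np.float64(14.2)] can R [[265.72], [265.5], [265.43]] legmin [256.93, 257.1, 257.14] bot [182.16] 45.4 [-0.7 -0.6  0. ]
20.28 dep [np.float64(13.3), np.float64(14.1), np.float64(13.7), np.float64(14.2)] can R [[265.7], [265.51], [265.41]] legmin [256.95, 257.1, 257.15] bot [182.14] 45.8 [-0.3 -0.4 -1.8]
20.53 dep [np.float64(13.3), np.float64(14.1), np.float64(13.7), np.float64(14.2)] can R [[265.72], [265.49], [265.4]] legmin [256.95, 257.13, 257.12] bot [182.16] 45.5 [0.2 0.3 0.1]
```

It hung still for more than 3.5 s. Regripping slowly.

Emit:
play_rows([
  [[0,0,0],[0,0,0],0.42],
  [[0,0,0],[0,0,0],0.34],
  [[0,0,0],[0,0,0],0.28],
  [[0,0,0],[0,0,0],0.24],
  [[0,0,0],[0,0,0],0.22],
])

```text
clock: 20.95
tcp_pos: [594.5, -66.4, 269.7]
ee_rot: [-0.0, 0.994, 0.11, -0.0]
wrist_force: [0.0, 0.1, -0.6]
opening: 20.5
finger_force: 0.0
```

Emit:
play_rows([
  [[0,0,0],[0,0,0],0.21],
  [[0,0,0],[0,0,0],0.2],
  [[0,0,0],[0,0,0],0.19],
  [[0,0,0],[0,0,0],0.18],
  [[0,0,0],[0,0,0],0.17],
])

```text
clock: 21.37
tcp_pos: [594.6, -66.4, 269.7]
ee_rot: [-0.0, 0.994, 0.11, 0.0]
wrist_force: [-0.6, 0.6, 0.7]
opening: 15.7
finger_force: 30.0
```

Emit:
play_rows([
  [[0,0,0],[0,0,0],0.16],
  [[0,0,0],[0,0,0],0.1],
  [[0,0,0],[0,0,0],0],
  [[0,0,0],[0,0,0],0],
  [[0,0,0],[0,0,0],0],
])

```text
clock: 21.78
tcp_pos: [594.6, -66.4, 269.8]
ee_rot: [0.0, 0.994, 0.11, 0.0]
wrist_force: [-0.3, -0.1, -0.9]
opening: 15.4
finger_force: 30.0
```

```bash
python3 still.py; python3 f.py 6
```

```text
22.03 dep [np.float64(13.3), np.float64(14.1), np.float64(13.7), np.float64(14.2)] can R [[265.75], [265.51], [265.43]] legmin [256.96, 257.12, 257.14] bot [182.15] 15.8 [-0.2  0.2  0.3]Traceback (most recent call last):
  File "still.py", line 3, in <module>
    im=grab(5); sat=1-im.min(2)/im.max(2); s=ctrl.state()
  File "sat.py", line 3, in grab
    def grab(n=8,cam="side"): return np.mean([read_camera(cam).astype(float) for _ in range(n)],0)
                                              ~~~~~~~~~~~^^^^^
ValueError: 200 camera calls are used up
Traceback (most recent call last):
  File "f.py", line 8, in <module>
    if __name__=="__main__": avg(int(sys.argv[1]))
                             ~~~^^^^^^^^^^^^^^^^^^
  File "f.py", line 6, in avg
    for _ in range(n): read_camera("side"); s=ctrl.state(); F.append([*s["wrist_force"],*s["wrist_torque"]])
                       ~~~~~~~~~~~^^^^^^^^
ValueError: 200 camera calls are used up
```

Emit:
play_rows([
  [[0,0,-0.5],[0,0,0],0],
  [[0,0,-1],[0,0,0],0],
  [[0,0,-1.5],[0,0,0],0],
  [[0,0,-1.5],[0,0,0],0],
  [[0,0,-1.5],[0,0,0],0],
])

```text
clock: 22.5
tcp_pos: [594.5, -66.4, 275.9]
ee_rot: [-0.0, 0.994, 0.11, -0.0]
wrist_force: [-0.1, 0.2, -0.8]
opening: 15.6
finger_force: 30.0
```

Emit:
play_rows([
  [[0,0,-1.5],[0,0,0],0],
  [[0,0,-1.5],[0,0,0],0],
  [[0,0,-1.5],[0,0,0],0],
  [[0,0,-1.5],[0,0,0],0],
  [[0,0,-1.5],[0,0,0],0],
])

```text
clock: 22.92
tcp_pos: [594.5, -66.4, 283.3]
ee_rot: [-0.0, 0.994, 0.11, -0.0]
wrist_force: [-0.2, 0.3, -2.3]
opening: 16.0
finger_force: 30.0
```

Emit:
play_rows([
  [[0,0,-1],[0,0,0],0],
  [[0,0,-1],[0,0,0],0],
  [[0,0,-1.5],[0,0,0],0],
  [[0,0,-2],[0,0,0],0],
  [[0,0,-2.5],[0,0,0],0],
])

```text
clock: 23.33
tcp_pos: [594.5, -66.4, 291.3]
ee_rot: [-0.0, 0.994, 0.11, -0.0]
wrist_force: [-0.5, 0.3, -2.0]
opening: 15.4
finger_force: 30.0
```

Emit:
play_rows([
  [[0,0,-2.5],[0,0,0],0],
  [[0,0,-2.5],[0,0,0],0],
  [[0,0,-2],[0,0,0],0],
  [[0,0,0],[0,0,0],0],
  [[0,0,0],[0,0,0],0],
])

```text
clock: 23.75
tcp_pos: [594.6, -66.4, 298.3]
ee_rot: [0.0, 0.994, 0.11, 0.0]
wrist_force: [-0.8, 0.5, -1.9]
opening: 15.9
finger_force: 30.0
```

Emit:
play_rows([
  [[0,0,-2],[0,0,0],0],
  [[0,0,-1],[0,0,0],0],
  [[-2,0,0],[0,0,0],0],
  [[-4,0,0],[0,0,0],0],
  [[-7,0,0],[0,0,0],0],
])

```text
clock: 24.17
tcp_pos: [581.7, -69.2, 301.0]
ee_rot: [-0.0, 0.994, 0.11, -0.0]
wrist_force: [-0.2, 0.5, -1.7]
opening: 15.8
finger_force: 30.0
```

Emit:
play_rows([
  [[-10,0,0],[0,0,0],0],
  [[-12,0,0],[0,0,0],0],
  [[-14,0,0],[0,0,0],0],
  [[-14,0,0],[0,0,0],0],
  [[-12,0,0],[0,0,0],0],
])

```text
clock: 24.58
tcp_pos: [519.5, -82.9, 301.2]
ee_rot: [-0.0, 0.994, 0.11, -0.0]
wrist_force: [-0.7, -0.1, -2.2]
opening: 15.8
finger_force: 30.0
```

Emit:
play_rows([
  [[-10,0,0],[0,0,0],0],
  [[-7,0,0],[0,0,0],0],
  [[-4,0,0],[0,0,0],0],
  [[0,0,0],[0,0,0],0],
  [[0,0,0],[0,0,0],0],
])

```text
clock: 25.0
tcp_pos: [501.1, -87.3, 301.3]
ee_rot: [0.0, 0.994, 0.11, 0.0]
wrist_force: [0.2, 0.3, -1.1]
opening: 15.9
finger_force: 30.0
```

Run:
```python
from h import *
g=lambda u,v:np.array([(u+.5)/1.5625-.5,(v+.5)/1.5625-.5])
t=[("top",g(264,303),[75,75,18]),("top",g(334,319),[75,-75,18]),("top",g(315,391),[-75,-75,18]),("top",g(243,375),[-75,75,18])]
s=[("side",g(381,382),[75,-75,18]),("side",g(442,408),[-75,-75,18]),("side",g(408,453),[-75,75,18]),("side",g(342,422),[75,75,18])]
fit(t,[500,250,-.2]); fit(s,[500,250,-.4]); fit(t+s,[500,250,-.3])
```

```text
[ 5.15921e+02  2.47383e+02 -2.08000e-01] res [-0.9 -0.7  0.8 -0.1  0.8  0.9 -0.7 -0. ]
[ 5.15729e+02  2.55280e+02 -2.69000e-01] res [ 0.2 -1.9  2.6 -1.4 -0.2  0.9 -1.6  0.8]
[ 5.16266e+02  2.49299e+02 -2.28000e-01] res [-0.9 -1.2  0.5  0.3 -0.4  1.2 -1.6 -0.8 -0.8 -2.9  2.4 -3.7  1.6 -0.9
 -0.8  0.4]
```

Emit:
play_rows([
  [[1.4,-5,0],[0,0,0],0],
  [[2.8,-10,0],[0,0,0],0],
  [[4.2,-15,0],[0,0,0],0],
  [[5.6,-20,0],[0,0,0],0],
  [[7,-25,0],[0,0,0],0],
])

```text
clock: 25.42
tcp_pos: [505.2, -8.4, 301.1]
ee_rot: [0.0, 0.994, 0.109, -0.0]
wrist_force: [0.5, 0.2, -1.4]
opening: 15.9
finger_force: 30.0
```

Emit:
play_rows([
  [[7,-25,0],[0,0,0],0],
  [[7,-25,0],[0,0,0],0],
  [[7,-25,0],[0,0,0],0],
  [[7,-25,0],[0,0,0],0],
  [[7,-25,0],[0,0,0],0],
])

```text
clock: 25.83
tcp_pos: [511.7, 122.5, 301.1]
ee_rot: [-0.0, 0.994, 0.11, -0.0]
wrist_force: [0.8, 0.1, -1.6]
opening: 15.8
finger_force: 30.0
```

Emit:
play_rows([
  [[7,-25,0],[0,0,0],0],
  [[7,-25,0],[0,0,0],0],
  [[7,-25,0],[0,0,0],0],
  [[5.6,-20,0],[0,0,0],0],
  [[4.2,-15,0],[0,0,0],0],
])

```text
clock: 26.25
tcp_pos: [517.6, 237.2, 301.0]
ee_rot: [-0.0, 0.994, 0.11, -0.0]
wrist_force: [-1.0, -0.6, -1.5]
opening: 16.5
finger_force: 30.0
```

Emit:
play_rows([
  [[2.8,-10,0],[0,0,0],0],
  [[1.4,-5,0],[0,0,0],0],
  [[0,0,0],[0,0,0],0],
  [[0,0,0],[0,0,0],0],
  [[0,0,0],[0,0,0],0],
])

```text
clock: 26.67
tcp_pos: [518.9, 249.0, 301.2]
ee_rot: [0.0, 0.994, 0.109, -0.0]
wrist_force: [-0.2, 0.2, -1.7]
opening: 15.8
finger_force: 30.0
```

Emit:
play_rows([
  [[0,0,5],[0,0,0],0],
  [[0,0,10],[0,0,0],0],
  [[0,0,15],[0,0,0],0],
  [[0,0,18],[0,0,0],0],
  [[0,0,18],[0,0,0],0],
])

```text
clock: 27.08
tcp_pos: [518.7, 249.2, 233.9]
ee_rot: [-0.0, 0.994, 0.109, 0.0]
wrist_force: [0.8, -0.0, -2.2]
opening: 15.8
finger_force: 30.0
```

Emit:
play_rows([
  [[0,0,18],[0,0,0],0],
  [[0,0,15],[0,0,0],0],
  [[0,0,12],[0,0,0],0],
  [[0,0,9],[0,0,0],0],
  [[0,0,6],[0,0,0],0],
])

```text
clock: 27.5
tcp_pos: [518.4, 249.2, 173.7]
ee_rot: [0.0, 0.994, 0.109, -0.001]
wrist_force: [0.9, -0.4, -1.5]
opening: 15.6
finger_force: 30.0
```

Emit:
play_rows([
  [[0,0,4],[0,0,0],0],
  [[0,0,3],[0,0,0],0],
  [[0,0,2],[0,0,0],0],
  [[0,0,1],[0,0,0],0],
  [[0,0,1],[0,0,0],0],
])

```text
clock: 27.92
tcp_pos: [519.1, 249.8, 164.5]
ee_rot: [-0.0, 0.994, 0.11, 0.0]
wrist_force: [1.0, -0.3, -1.3]
opening: 15.5
finger_force: 30.0
```

Emit:
play_rows([
  [[0,0,1],[0,0,0],0],
  [[0,0,0.5],[0,0,0],0],
  [[0,0,0.5],[0,0,0],0],
  [[0,0,0],[0,0,0],0],
  [[0,0,0],[0,0,0],0],
])

```text
clock: 28.33
tcp_pos: [518.9, 249.8, 162.3]
ee_rot: [-0.0, 0.994, 0.11, 0.0]
wrist_force: [0.4, -0.3, -1.8]
opening: 15.6
finger_force: 30.0
```

Stepping down in 0.5 mm rows to feel contact.

Emit:
play_rows([
  [[0,0,0.5],[0,0,0],0],
  [[0,0,0.5],[0,0,0],0],
  [[0,0,0.5],[0,0,0],0],
  [[0,0,0],[0,0,0],0],
  [[0,0,0],[0,0,0],0],
])

```text
clock: 28.75
tcp_pos: [518.9, 249.7, 160.7]
ee_rot: [-0.0, 0.994, 0.11, -0.0]
wrist_force: [-0.3, -0.1, -1.3]
opening: 15.8
finger_force: 30.0
```

Emit:
play_rows([
  [[0,0,0.5],[0,0,0],0],
  [[0,0,0.5],[0,0,0],0],
  [[0,0,0],[0,0,0],0],
  [[0,0,0],[0,0,0],0],
  [[0,0,0],[0,0,0],0],
])

```text
clock: 29.17
tcp_pos: [518.9, 249.7, 159.7]
ee_rot: [0.0, 0.994, 0.11, -0.0]
wrist_force: [-0.3, 0.7, -2.4]
opening: 15.9
finger_force: 30.0
```

Emit:
play_rows([
  [[0,0,0.5],[0,0,0],0],
  [[0,0,0.5],[0,0,0],0],
  [[0,0,0],[0,0,0],0],
  [[0,0,0],[0,0,0],0],
  [[0,0,0],[0,0,0],0],
])

```text
clock: 29.58
tcp_pos: [519.0, 249.8, 158.9]
ee_rot: [-0.0, 0.994, 0.11, 0.0]
wrist_force: [0.2, 0.2, 2.4]
opening: 15.9
finger_force: 30.0
```

Emit:
play_rows([
  [[0,0,0.3],[0,0,0],0],
  [[0,0,0],[0,0,0],0],
  [[0,0,0],[0,0,0],0],
  [[0,0,0],[0,0,0],0],
  [[0,0,0],[0,0,0],0],
])

```text
clock: 30.0
tcp_pos: [519.2, 249.8, 158.9]
ee_rot: [-0.0, 0.994, 0.11, 0.0]
wrist_force: [-1.1, -1.1, 7.9]
opening: 15.9
finger_force: 30.0
```

The case is standing on the tray floor. Easing off 0.4 mm, releasing and backing straight up.

Emit:
play_rows([
  [[0,0,-0.4],[0,0,0],0],
  [[0,0,0],[0,0,0],0],
  [[0,0,0],[0,0,0],0.18],
  [[0,0,0],[0,0,0],0.2],
  [[0,0,0],[0,0,0],0.22],
])

```text
clock: 30.42
tcp_pos: [518.8, 249.7, 158.7]
ee_rot: [0.0, 0.994, 0.11, -0.0]
wrist_force: [-0.2, 0.7, -0.5]
opening: 19.8
finger_force: 0.0
```

Emit:
play_rows([
  [[0,0,0],[0,0,0],0.26],
  [[0,0,0],[0,0,0],0.32],
  [[0,0,0],[0,0,0],0.4],
  [[0,0,0],[0,0,0],0.5],
  [[0,0,0],[0,0,0],0.6],
])

```text
clock: 30.83
tcp_pos: [518.8, 249.7, 158.8]
ee_rot: [0.0, 0.994, 0.11, -0.0]
wrist_force: [-0.4, 0.3, -0.6]
opening: 46.3
finger_force: 0.0
```

Emit:
play_rows([
  [[0,0,0],[0,0,0],0.6],
  [[0,0,-5],[0,0,0],0.6],
  [[0,0,-10],[0,0,0],0.6],
  [[0,0,-15],[0,0,0],0.6],
  [[0,0,-20],[0,0,0],0.6],
])

```text
clock: 31.25
tcp_pos: [518.4, 249.6, 209.4]
ee_rot: [0.0, 0.994, 0.11, -0.001]
wrist_force: [1.0, 0.0, -0.2]
opening: 54.8
finger_force: 0.0
```

Emit:
play_rows([
  [[0,0,-20],[0,0,0],0.6],
  [[0,0,-20],[0,0,0],0.6],
  [[0,0,-15],[0,0,0],0.6],
  [[0,0,-5],[0,0,0],0.6],
  [[0,0,0],[0,0,0],0.6],
])

```text
clock: 31.67
tcp_pos: [519.5, 249.9, 270.6]
ee_rot: [-0.0, 0.994, 0.11, 0.001]
wrist_force: [0.2, -0.5, -0.2]
opening: 54.7
finger_force: 0.0
```

Emit:
play_rows([
  [[0,0,0],[0,0,0],0.6],
  [[0,0,0],[0,0,0],0.6],
  [[0,0,0],[0,0,0],0.6],
  [[0,0,0],[0,0,0],0.6],
  [[0,0,0],[0,0,0],0.6],
])

```text
clock: 32.08
tcp_pos: [518.7, 249.7, 268.2]
ee_rot: [0.0, 0.994, 0.11, -0.0]
wrist_force: [-0.1, -0.4, 0.3]
opening: 54.8
finger_force: 0.0
```

```bash
python3 -c "
from station import ctrl
print(ctrl.sign_off())"
```

```text
the job is handed in; nothing more can be done
None
```

Job handed in at about 32 s: the case (about 1.7 N, hook down about 14–15 mm) hung still for over 3.5 s and was then set down in the tray and released; by my measurements it hung with its grip block on the hook's lips, about 9 mm short of the seat, and the final placing was checked by force and position only, as the camera calls had run out.

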